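# Feed a brass bush down the gravity chute

## Robot

A 6-joint arm with a two-finger parallel gripper is mounted at the origin on the work surface. World frame = base frame: x ahead of the robot, y to its left, z up, the work surface at z = 0. Lengths are in m, angles in degrees, forces in N, time in s.
With the tool pointing down it reaches from about 0.375 to 0.975 m from the base axis. Payload 3.8 kg.
Tool frame: the origin (TCP) lies at the very end of the fingers, on their centre line; the grasp point (between the pads) lies 19 mm behind it (r.tcp_to_grasp is the distance from the TCP to the grasp point, in m); z points along the fingers, y is the line along which they close (so a half turn about z gives the same grasp; the last joint's range is limited). The gripper opens to 85 mm and grips with 20 to 120 N. Pads are 22 mm wide; open, the fingers measure 114 mm over their backs; the gripper's body (76 mm by 85 mm) begins 54 mm behind the grasp point. The pads swing forward as they close: fully open they stand 13 mm farther back than shut.
Start: joints at [-67.145, 15.12, 91.902, -0, 72.978, -2.114], TCP at [0.285, -0.612, 0.231] pointing down, gripper open.
Joint ranges: [-150.88, 150.88], [-54.13, 125.18], [17.81, 147.31], [-75.09, 255.09], [0, 152.58], [-146.25, 146.25]. Speed limits (degrees/s): [147.25, 147.25, 180, 180, 180, 180].

## Interface

Orientations are given as a 3x3 rotation matrix whose columns are the frame's x, y, z axes.
In Python, from rig import sense, capture, workorder, r gives the robot as it stands.
- The arm moves only by the tool servo_tool, never from a script. Its argument "commands" is a list of rows, each a list of 6 numbers: the shift along the tool's x, y, z normalised to -1 to 1, where 1 is 0.1 m, then the turn, a rotation vector about the tool's x, y, z normalised to -1 to 1, where 1 is 120 degrees. A call has 1 to 8 rows; each row is the pose to reach, as a shift and turn from the pose commanded when the call began, along the tool's axes at that moment; what a row does not reach only later rows make up. A row lasts 1/8 s, in which the tool goes at most 62.5 mm and 10.7 degrees, less where a joint would pass 70% of its speed; a pose out of reach is approached as far as the arm can. A call with a number of a shift or a turn outside -1 to 1 is refused whole. A call with a gripper value outside its range is refused whole. "hand" is the finger opening in mm, from 0 to 85.4, set as the call begins (left out, the last holds). The fingers move at their own pace and stop on an object; the grip force is fixed at half the most. Time passes only in rows, so rows that repeat a pose let the fingers close. It gives the time, the measured TCP pose, the force, the opening and the grip force at its end, in the units of the state.
- sense(): the state, without advancing time (a new reading comes with each control period).
- capture(name): name is "scene" or "top" or "wrist"; returns a dict with "color" (384x512x3 uint8, red, green, blue), "fx", "fy", "cx", "cy" (pixels), "rvec" (rotation vector, rad) and "tvec" (3), from world to camera coordinates, as OpenCV has them; the wrist camera has in their place "tool_from_camera" (4x4, takes a point from camera to tool coordinates, whose origin is the TCP and whose axes are the flange's). Camera axes: x right, y down, z forward; pixel columns grow to the right and rows downward; lengths in m; the calibration is good to about 2 mm. A picture is of the moment at which its call begins: read the wrist's pose just before it. There is no depth.
- workorder.job_done(): hands the job in; it is judged then, once.
The state is a dict: "t": time; "joint_pos": joint angles; "joint_velocities": joint speeds; "joint_efforts": joint torques, N m; "ee_pos": TCP position; "orientation": TCP orientation; "ft_force": force on the tool from outside, world axes, zero at the start; "ft_torque": the same for the moment, N m; "grip_width": finger opening in m; "gripper_force": force on a finger pad.
Only numpy, scipy, OpenCV 4.12 (cv2) and the standard library are available. Lean on these libraries where they do the work, as an engineer would, in place of code of your own. Each camera call takes 0.05 s, during which the arm holds its last target. There are 200 camera calls.

## Task

Take the short round brass bush from the wooden rack and let go of it at the open upper end of the aluminium chute, lined up on edge like a wheel in the channel, so that it rolls down by itself under the two straps and comes to rest against the stop at the bottom. Do not push or carry it down, and leave the long bush and the square-edged block in the rack.

Things in the scene. Friction and masses are not known exactly. Their poses are not given: they have to be found in the camera images.
- bush: Part to feed: short round brass bush, diameter 54 mm, length 30 mm, dark bore shown on both (alike) ends, about 0.3 kg. Stands on edge in the wooden rack; can roll. Origin: its centre. y: the cylinder's axis (level); at the start z is up and x crosses the rack. Keep fingertips at least 8 mm above the rack board, whose top is 27 below the bush's centre; nothing else stands within 40 of it.
- long_bush: To be left in the rack: brass bush, diameter 54, length 62 (mm). Origin: centre; y: its axis. Rack: board 110 x 310, 12 thick, in mm; three places 95 apart in a row along the pieces' common y axis; which piece stands where varies. Two strips 6 high run along the row, 18 to 24 either side of the pieces' centres.
- block: To be left in the rack: rectangular brass block 34 (x) x 30 (y) x 54 (z) mm, small dark hole in its y faces. Origin: its centre.
- chute: Fixed chute (mm). Origin: centre of base underside; z up, x downhill (level), y across. Channel y -23..23; floor height 75-0.325x, from x=-118 (open top) to 114 (stop), 18 deg. Walls 30 over floor, at x -115..-15 with lips flaring to 64 wide, 40 over floor. Straps 71 over floor at x=34, 94. Load at x about -70 (floor 98). Bush rolls if its axis is along y, else jams; ends at x 97, z 72.
Things that resemble listed ones, but are neither listed nor needed, are in the scene too. Leave any purple or turquoise look-alike of the bush alone.

How it is judged (in metres and radians):
On the way:
1. the bush is at the open upper part of the chute (above the first strap), over or in the channel and on edge along it (x of bush in the frame of chute between -0.12 and 0 m and y of bush in the frame of chute between -0.02 and 0.02 m and z of bush in the frame of chute below 0.2 m and angle between the y axis of bush and the y axis of chute, either way round below 0.35 rad), for 0.05 s.
At the end, for the whole second after the job is handed in: The bush lies at rest (under 30 mm/s) in the channel against the bottom stop, within about 12 mm of its resting place along and in height and 15 mm across, on edge with its axis within 20 degrees of straight across (x of bush in the frame of chute between 0.085 and 0.11 m and y of bush in the frame of chute between -0.015 and 0.015 m and z of bush in the frame of chute between 0.06 and 0.085 m and angle between the y axis of bush and the y axis of chute, either way round below 0.35 rad and linear speed of bush below 0.03 m/s); the robot touches nothing.
It fails at once if the robot's fingers touch the bush once it is past the loading part of the chute (its centre beyond the chute's middle): it must roll down by itself (x of bush in the frame of chute between 0.015 and 0.13 m and y of bush in the frame of chute between -0.03 and 0.03 m and z of bush in the frame of chute below 0.15 m and contact force between the fingers and bush above 0.5 N).
It fails at once if the long bush is moved more than 30 mm (distance of long_bush from where it was at the start of the episode above 0.03 m).
It fails at once if the block is moved more than 30 mm (distance of block from where it was at the start of the episode above 0.03 m).
It also fails if it takes over 43 s, if anything falls off the work surface, if the arm or the gripper's body presses on something with over 40 N, if the wrist force passes 120 N, or if a joint passes its speed limit or range.

## Working session

There is one attempt and no reset: what is moved stays moved. The work goes in short steps, Python scripts to look and compute and a tool call to move; the robot and the scene stay as the last step left them, time stands still between calls to the robot, and variables do not carry over. Pictures are saved under pics/ and viewed, at most 10 in all, crops included, and the job is handed in when it is done.

Besides the shell and the picture viewer there is one more tool, called after ">>>" by a JSON object that holds its "api" and its "payload", one argument or row to a line. servo_tool: Moves the arm, as the interface text tells. Scaled input: -1 to 1 covers 0.1 m each way for a shift and 120 degrees each way for a turn. Its arguments: {"type":"object","properties":{"commands":{"type":"array","items":{"type":"array","items":{"type":"number"}}},"hand":{"type":"number"}},"required":["commands"]}

```bash
mkdir -p pics; cat > h.py <<'E'
import numpy as np, cv2
from rig import sense, capture, workorder, r
def snap(n,f):
    c=capture(n); cv2.imwrite('pics/'+f,c['color'][:,:,::-1]); np.save('pics/'+f+'.npy',c,allow_pickle=True); return c
def load(f): return np.load('pics/'+f+'.npy',allow_pickle=True).item()
def ray(c,u,v):
    d=np.array([(u-c['cx'])/c['fx'],(v-c['cy'])/c['fy'],1.])
    R=cv2.Rodrigues(np.array(c['rvec'],float))[0]; t=np.array(c['tvec'],float).ravel()
    return -R.T@t, R.T@d
def onz(c,u,v,z):
    o,d=ray(c,u,v); return o+d*(z-o[2])/d[2]
def proj(c,P):
    return cv2.projectPoints(np.array(P,float).reshape(-1,3),np.array(c['rvec'],float),np.array(c['tvec'],float),np.array([[c['fx'],0,c['cx']],[0,c['fy'],c['cy']],[0,0,1.]]),None)[0].reshape(-1,2)
E
python3 - <<'E'
from h import *
a=snap('top','top.png');b=snap('scene','scene.png')
cv2.imwrite('pics/both.png',cv2.resize(np.hstack([a['color'],b['color']])[:,:,::-1],(800,300)))
s=sense();print(s['t'],s['ee_pos'],s['orientation'],s['joint_pos'])
for c in(a,b):print(c['fx'],ray(c,256,192))
E
```

```text
0.1 [ 0.28466454 -0.61130392  0.23008213] [[ 9.06549143e-01  4.22099542e-01 -7.92383034e-04]
 [ 4.22100279e-01 -9.06547199e-01  1.87887837e-03]
 [ 7.47410775e-05 -2.03776067e-03 -9.99997921e-01]] [-6.71462538e+01  1.51649224e+01  9.19737957e+01 -2.76393957e-05
  7.29781155e+01 -2.11350817e+00]
446.58239171197465 (array([0.35257446, 0.08923255, 1.10942501]), array([ 0.16017927,  0.00397437, -0.98711012]))
381.84916135750365 (array([ 0.89087023, -0.43072291,  0.67617332]), array([-0.388926  ,  0.59598171, -0.70279666]))
```

View pics/top.png

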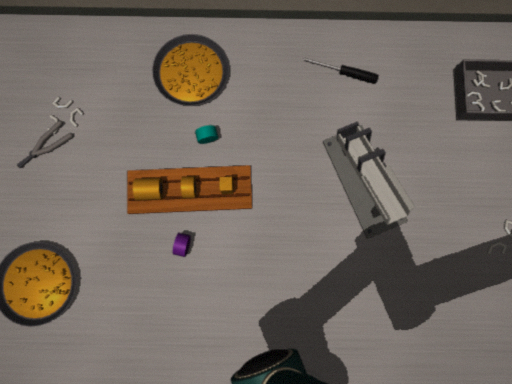

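View pics/scene.png

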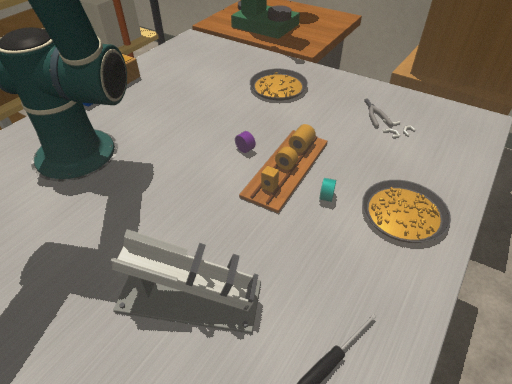

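The top view shows the rack with the long bush at (146,188), the short bush in the middle at (190,187) and the block at (228,184). The chute runs from its open top near (395,215) to the straps and stop near (350,130). In the scene view the short bush is at (287,158) and the chute's upper end is on the left at (125,255). Next I'll enlarge both.

```bash
python3 - <<'E'
from h import *
a=load('top.png')['color'][:,:,::-1];b=load('scene.png')['color'][:,:,::-1]
A=cv2.resize(a[110:250,310:430],(480,560),interpolation=cv2.INTER_CUBIC)
cv2.imwrite('pics/chT.png',A)
cv2.imwrite('pics/chS.png',cv2.resize(b[220:340,100:270],(680,480),interpolation=cv2.INTER_CUBIC))
c=load('top.png')
hsv=cv2.cvtColor(c['color'],cv2.COLOR_RGB2HSV)
print([hsv[v,u].tolist() for u,v in[(146,188),(190,187),(190,180),(228,184),(190,205),(140,205),(167,187)]])
for z in(0,.039): print(z,[onz(c,u,v,z).round(3) for u,v in[(146,188),(190,187),(228,184),(350,130),(395,215)]])
E
```

```text
[[20, 212, 195], [20, 215, 197], [18, 223, 128], [18, 215, 170], [13, 198, 135], [14, 202, 135], [13, 197, 62]]
0 [array([0.538, 0.371, 0.   ]), array([0.542, 0.26 , 0.   ]), array([0.552, 0.165, 0.   ]), array([ 0.699, -0.146,  0.   ]), array([ 0.481, -0.254,  0.   ])]
0.039 [array([0.531, 0.361, 0.039]), array([0.536, 0.254, 0.039]), array([0.545, 0.162, 0.039]), array([ 0.687, -0.137,  0.039]), array([ 0.476, -0.242,  0.039])]
```

View pics/chT.png

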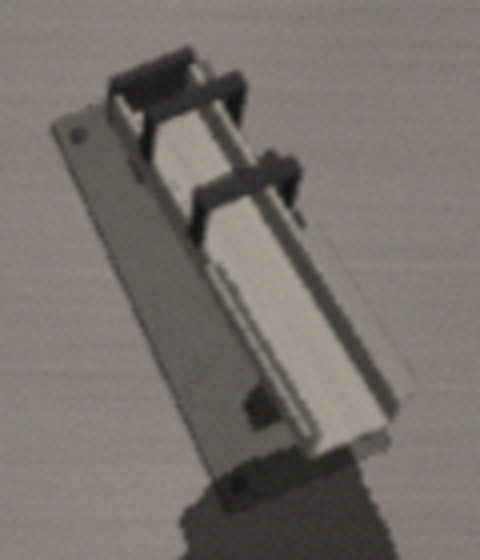

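View pics/chS.png

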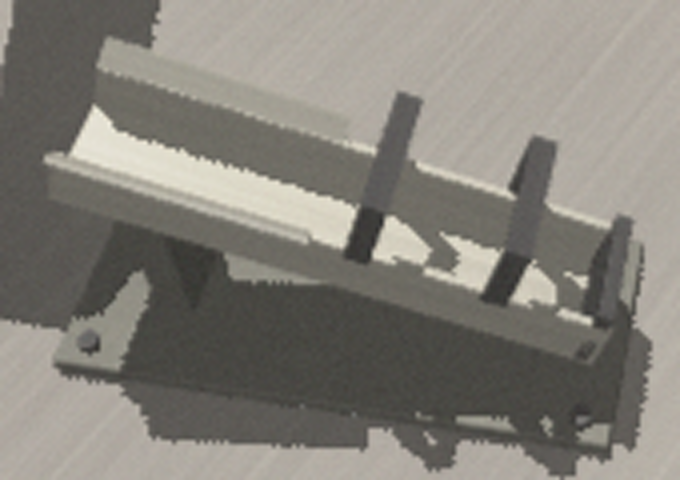

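The enlarged chute shows the floor, lips, both straps, the stop and the base plate edges clearly. The top view gives the left base edge, (52,128) to (228,512), and the right floor corner at (388,425). The scene view gives the right base edge, (55,365) to (610,455), and the left floor corner at (95,105).

```bash
python3 - <<'E'
from h import *
T=load('top.png');S=load('scene.png')
t=lambda x,y,z:onz(T,310+x/4-.4,110+y/4-.4,z)
s=lambda x,y,z:onz(S,100+x/4-.4,220+y/4-.4,z)
bl=[t(52,128,.005),t(228,512,.005)];br=[s(610,452,.0),s(55,368,.0)]
for n,p in(('baseL',bl),('baseR',br)):
    d=p[0]-p[1];print(n,np.round(p,4).tolist(),np.linalg.norm(d).round(4),np.degrees(np.arctan2(d[1],d[0])).round(2))
print('base centre',np.mean(bl+br,0))
fr=t(388,425,.1134);fl=s(95,105,.1134);print('floor top R,L',fr,fl,np.linalg.norm(fr-fl),np.degrees(np.arctan2(*(fl-fr)[1::-1]))-90)
# wall lip tops at uphill end (z .1124+.04): scene far lip (102,38), near lip (45,157); top left lip (305,447) right (413,392)
z=.1124+.04
for n,p in(('lipL',[s(104,37,z),t(305,447,z)]),('lipR',[s(45,157,z),t(413,392,z)])):print(n,np.round(p,4).tolist())
# straps
print('strap1 z',.075-.325*.034+.071,[t(192,192,.135).round(4),t(298,160,.135).round(4)])
print('strap2',[t(146,110,.115).round(4),t(244,75,.115).round(4)])
# brass pieces
for n,c,(u0,u1,v0,v1) in(('T',T,(128,250,165,212)),('S',S,(240,330,120,210))):
    h=cv2.cvtColor(c['color'],cv2.COLOR_RGB2HSV)
    m=((h[...,0]>=17)&(h[...,0]<=26)&(h[...,1]>150)&(h[...,2]>70)).astype(np.uint8);M=0*m;M[v0:v1,u0:u1]=m[v0:v1,u0:u1]
    k,l,st,ce=cv2.connectedComponentsWithStats(M)
    for i in range(1,k):
        if st[i,4]>25:
            r_=cv2.minAreaRect(np.argwhere(l==i)[:,::-1].astype(np.float32));print(n,st[i],ce[i].round(1),r_)
# rack corners from top
h=cv2.cvtColor(T['color'],cv2.COLOR_RGB2HSV);m=((h[...,0]>5)&(h[...,0]<28)&(h[...,1]>140)).astype(np.uint8);M=0*m;M[155:222,118:262]=m[155:222,118:262]
bp=cv2.boxPoints(cv2.minAreaRect(cv2.findNonZero(M)));P=np.array([onz(T,u,v,.012) for u,v in bp]);print('rack',P.round(4).tolist(),P.mean(0),[np.linalg.norm(P[i]-P[i-1]).round(3) for i in range(4)])
E
```

```text
baseL [[0.6654, -0.074, 0.005], [0.4231, -0.1809, 0.005]] 0.2648 23.8
baseR [[0.7103, -0.1714, 0.0], [0.4619, -0.2812, 0.0]] 0.2715 23.83
base centre [ 0.5651582  -0.17687593  0.0025    ]
floor top R,L [ 0.46633515 -0.24510483  0.1134    ] [ 0.44896583 -0.20400854  0.1134    ] 0.044616125719077256 22.911327603618602
lipL [[0.4546, -0.1906, 0.1524], [0.4492, -0.187, 0.1524]]
lipR [[0.4821, -0.2503, 0.1524], [0.48, -0.2462, 0.1524]]
strap1 z 0.13495 [array([ 0.593, -0.133,  0.135]), array([ 0.6126, -0.1929,  0.135 ])]
strap2 [array([ 0.6459, -0.112 ,  0.115 ]), array([ 0.668, -0.169,  0.115])]
T [180 177  15  21 264] [187.2 187. ] ((187.0, 187.0), (20.0, 14.0), 90.0)
T [219 176  14  16 190] [225.3 183.8] ((225.23268127441406, 183.82672119140625), (14.627046585083008, 13.23399543762207), 84.2894058227539)
T [132 178  28  22 538] [145.9 188.8] ((145.39161682128906, 188.87391662597656), (20.953487396240234, 26.873676300048828), 86.18592071533203)
S [292 125  22  16 189] [303.5 131.8] ((303.2500305175781, 133.25003051757812), (13.43503189086914, 19.798994064331055), 45.0)
S [278 147  19  13 127] [288.3 151.6] ((287.8000183105469, 151.4000244140625), (16.994115829467773, 9.838699340820312), 26.56505012512207)
S [262 166  17  11 114] [270. 171.] ((270.0000305175781, 171.00001525878906), (14.279020309448242, 8.66104507446289), 20.556047439575195)
rack [[0.5795, 0.4205, 0.012], [0.5992, 0.1103, 0.012], [0.4905, 0.1033, 0.012], [0.4713, 0.4085, 0.012]] [0.53512248 0.26062564 0.012     ] [np.float64(0.109), np.float64(0.311), np.float64(0.109), np.float64(0.306)]
```

The chute is at about (0.565, -0.177) with yaw 23.8°. The predicted upper floor midpoint agrees within 1 mm. The rack centre is at about (0.535, 0.261) with yaw 3.6°, and its measured size is close to 110 x 310. Moving towards the rack now.

>>> {"api": "servo_tool", "payload": {
  "commands": [
    [0.85,-0.98,0,0,0,0],
    [0.85,-0.98,0,0,0,0],
    [0.85,-0.98,0,0,0,0]
  ],
  "hand": 85
}}

```text
t: 0.48
ee_pos: [0.321, -0.4831, 0.2302]
orientation: [[0.905, 0.425, -0.001], [0.425, -0.905, 0.003], [0.0, -0.003, -1.0]]
ft_force: [0.6, -1.2, 0.1]
grip_width: 0.0851
gripper_force: 0.0
```

>>> {"api": "servo_tool", "payload": {
  "commands": [
    [0.85,-0.98,0,0,0,0],
    [0.85,-0.98,0,0,0,0],
    [0.85,-0.98,0,0,0,0]
  ]
}}

```text
t: 0.85
ee_pos: [0.3568, -0.36, 0.2311]
orientation: [[0.905, 0.425, -0.0], [0.425, -0.905, 0.001], [0.0, -0.001, -1.0]]
ft_force: [-0.7, -0.1, 0.8]
grip_width: 0.0849
gripper_force: 0.0
```

>>> {"api": "servo_tool", "payload": {
  "commands": [
    [0.85,-0.98,0,0,0,0],
    [0.85,-0.98,0,0,0,0],
    [0.85,-0.98,0,0,0,0]
  ]
}}

```text
t: 1.23
ee_pos: [0.3929, -0.2361, 0.2314]
orientation: [[0.905, 0.426, 0.0], [0.426, -0.905, -0.0], [0.0, 0.0, -1.0]]
ft_force: [0.0, -0.8, -0.3]
grip_width: 0.0849
gripper_force: 0.0
```

>>> {"api": "servo_tool", "payload": {
  "commands": [
    [0.85,-0.98,0,0,0,0],
    [0.85,-0.98,0,0,0,0],
    [0.85,-0.98,0,0,0,0]
  ]
}}

```text
t: 1.6
ee_pos: [0.429, -0.1116, 0.2315]
orientation: [[0.905, 0.426, 0.001], [0.426, -0.905, -0.0], [0.001, 0.001, -1.0]]
ft_force: [0.5, -0.6, 0.8]
grip_width: 0.0847
gripper_force: 0.0
```

>>> {"api": "servo_tool", "payload": {
  "commands": [
    [0.85,-0.98,0,0,0,0],
    [0.85,-0.98,0,0,0,0],
    [0.85,-0.98,0,0,0,0]
  ]
}}

```text
t: 1.98
ee_pos: [0.465, 0.0128, 0.2314]
orientation: [[0.905, 0.425, 0.001], [0.425, -0.905, -0.0], [0.001, 0.001, -1.0]]
ft_force: [-0.3, -0.2, -0.2]
grip_width: 0.0851
gripper_force: 0.0
```

>>> {"api": "servo_tool", "payload": {
  "commands": [
    [0.85,-0.98,0,0,0,0],
    [0.85,-0.98,0,0,0,0],
    [0.85,-0.98,0,0,0,0]
  ]
}}

```text
t: 2.35
ee_pos: [0.5009, 0.137, 0.2312]
orientation: [[0.906, 0.424, 0.001], [0.424, -0.906, -0.0], [0.0, 0.001, -1.0]]
ft_force: [-0.3, -0.4, 0.1]
grip_width: 0.0849
gripper_force: 0.0
```

>>> {"api": "servo_tool", "payload": {
  "commands": [
    [0.85,-0.98,0,0,0,-0.572],
    [0.85,-0.98,0,0,0,-0.572],
    [0.85,-0.98,0,0,0,-0.572],
    [0.85,-0.98,0,0,0,-0.572],
    [0.85,-0.98,0,0,0,-0.572],
    [0.85,-0.98,0,0,0,-0.572],
    [0.85,-0.98,0,0,0,-0.572],
    [0.85,-0.98,0,0,0,-0.572]
  ]
}}

```text
t: 3.35
ee_pos: [0.536, 0.2581, 0.231]
orientation: [[-0.059, 0.998, 0.0], [0.998, 0.059, -0.001], [-0.001, -0.0, -1.0]]
ft_force: [-0.5, 0.4, 0.2]
grip_width: 0.0851
gripper_force: 0.0
```

```bash
cat >> h.py <<'E'
def wcam(f):
    s=sense(); c=snap('wrist',f)
    Tw=np.eye(4);Tw[:3,:3]=s['orientation'];Tw[:3,3]=s['ee_pos']
    M=np.linalg.inv(Tw@np.array(c['tool_from_camera']))
    c['rvec']=cv2.Rodrigues(M[:3,:3])[0];c['tvec']=M[:3,3];np.save('pics/'+f+'.npy',c,allow_pickle=True);return s,c
E
python3 - <<'E'
from h import *
s,c=wcam('w1.png')
print(np.array(c['tool_from_camera']).round(3).tolist(),c['fx'])
for n,P in(('bush',[.535,.261,.039]),):print(proj(c,P),ray(c,256,192)[0])
h=cv2.cvtColor(c['color'],cv2.COLOR_RGB2HSV)
m=((h[...,0]>=16)&(h[...,0]<=26)&(h[...,1]>150)&(h[...,2]>60)).astype(np.uint8)
k,l,st,ce=cv2.connectedComponentsWithStats(m)
for i in range(1,k):
    if st[i,4]>200: print(st[i],ce[i].round(1),cv2.minAreaRect(np.argwhere(l==i)[:,::-1].astype(np.float32)))
E
```

```text
[[0.0, -0.957, -0.291, 0.074], [1.0, -0.0, 0.002, 0.0], [-0.002, -0.291, 0.957, -0.143], [0.0, 0.0, 0.0, 1.0]] 272.0413368260373
[[253.882528   168.45774028]] [0.53186903 0.3318204  0.3740456 ]
[ 232   54   47   63 2827] [255.2  85.5] ((255.0, 85.0), (62.0, 46.0), 90.0)
[ 423  110   89  115 8401] [471.9 169.6] ((467.0, 167.0), (114.0, 88.0), 90.0)
[ 235  157   42   32 1182] [255.4 173.1] ((255.5, 172.5), (31.0, 41.0), 90.0)
[242 221  28  37 868] [255.3 240.4] ((255.5, 239.0), (36.0, 27.0), 90.0)
```

View pics/w1.png

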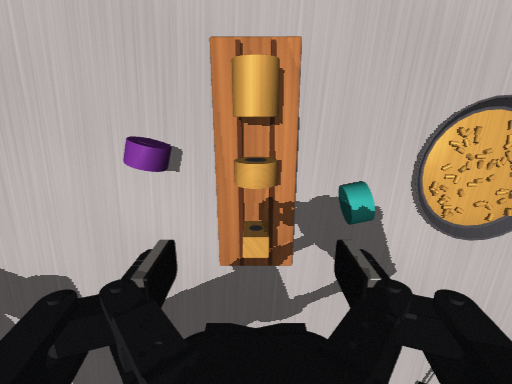

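The wrist view shows the short bush at (255,173) between the long bush at (256,86) and the block at (256,240). It is centred between the fingers, and its near face's upper edge is at about row 188.

```bash
python3 - <<'E'
from h import *
c=load('w1.png')
p=[.537,.261,.0];a=np.radians(3.6);ya=np.array([-np.sin(a),np.cos(a),0])
for z in(.066,.06):print(onz(c,255.5,166.5,z).round(4),onz(c,255.5,188,z).round(4))
print('row profile',c['color'][150:195:2,256].tolist())
print(onz(c,235,178,.039),onz(c,276.5,178,.039))
E
```

```text
[0.5365 0.2691 0.066 ] [0.538  0.2434 0.066 ]
[0.5366 0.2679 0.06  ] [0.5381 0.2417 0.06  ]
row profile [[175, 106, 60], [176, 107, 61], [174, 106, 59], [155, 97, 54], [37, 35, 36], [34, 34, 36], [91, 65, 31], [213, 158, 76], [217, 160, 77], [214, 160, 76], [218, 163, 78], [217, 161, 77], [216, 162, 78], [217, 161, 79], [216, 161, 77], [212, 158, 76], [210, 156, 75], [212, 157, 76], [204, 150, 71], [205, 151, 73], [183, 114, 65], [182, 113, 65], [181, 112, 63]]
[0.51183475 0.24729188 0.039     ] [0.56433136 0.25040815 0.039     ]
```

>>> {"api": "servo_tool", "payload": {
  "commands": [
    [0,0.01,0.5,0,0,0],
    [0,0.01,1,0,0,0],
    [0,0.01,1,0,0,0]
  ],
  "hand": 85
}}

```text
t: 3.78
ee_pos: [0.5323, 0.2583, 0.1264]
orientation: [[-0.061, 0.998, -0.01], [0.998, 0.061, -0.005], [-0.004, -0.01, -1.0]]
ft_force: [-0.9, 0.1, 0.6]
grip_width: 0.0848
gripper_force: 0.0
```

>>> {"api": "servo_tool", "payload": {
  "commands": [
    [0,0,0.4,0,0,0],
    [0,0,0.8,0,0,0],
    [0,0,0.95,0,0,0],
    [0,0,1,0,0,0],
    [0,0,1,0,0,0],
    [0,0,1,0,0,0]
  ]
}}

```text
t: 4.53
ee_pos: [0.5372, 0.2618, 0.0332]
orientation: [[-0.063, 0.998, 0.003], [0.998, 0.063, 0.001], [0.001, 0.003, -1.0]]
ft_force: [-0.7, 0.1, 0.8]
grip_width: 0.0851
gripper_force: 0.0
```

>>> {"api": "servo_tool", "payload": {
  "commands": [
    [-0.035,0,0.05,0,0,0],
    [-0.035,0,0.11,0,0,0],
    [-0.035,0,0.11,0,0,0]
  ]
}}

```text
t: 4.9
ee_pos: [0.5352, 0.2573, 0.0194]
orientation: [[-0.063, 0.998, -0.002], [0.998, 0.063, -0.001], [-0.001, -0.002, -1.0]]
ft_force: [-0.3, -0.5, 0.5]
grip_width: 0.0847
gripper_force: 0.0
```

>>> {"api": "servo_tool", "payload": {
  "commands": [
    [0,0,0,0,0,0],
    [0,0,0,0,0,0],
    [0,0,0,0,0,0],
    [0,0,0,0,0,0],
    [0,0,0,0,0,0],
    [0,0,0,0,0,0],
    [0,0,0,0,0,0],
    [0,0,0,0,0,0]
  ],
  "hand": 40
}}

```text
t: 5.9
ee_pos: [0.5364, 0.258, 0.0208]
orientation: [[-0.063, 0.998, 0.001], [0.998, 0.063, 0.0], [0.0, 0.001, -1.0]]
ft_force: [0.3, -0.0, 5.6]
grip_width: 0.0521
gripper_force: 63.4
```

>>> {"api": "servo_tool", "payload": {
  "commands": [
    [0,0,-0.1,0,0,0],
    [0,0,-0.3,0,0,0],
    [0,0,-0.6,0,0,0],
    [0,0,-1,0,0,0],
    [0,0,-1,0,0,0],
    [0,0,-1,0,0,0]
  ]
}}

```text
t: 6.65
ee_pos: [0.5352, 0.2574, 0.1197]
orientation: [[-0.063, 0.998, -0.001], [0.998, 0.063, -0.0], [-0.0, -0.001, -1.0]]
ft_force: [-0.2, -1.0, -3.8]
grip_width: 0.0524
gripper_force: 63.8
```

>>> {"api": "servo_tool", "payload": {
  "commands": [
    [0,0,-0.5,0,0,0],
    [0,0,-1,0,0,0],
    [0,0,-1,0,0,0],
    [0,0,-1,0,0,0]
  ]
}}

```text
t: 7.15
ee_pos: [0.5345, 0.2571, 0.2175]
orientation: [[-0.063, 0.998, -0.004], [0.998, 0.063, -0.002], [-0.001, -0.004, -1.0]]
ft_force: [-0.9, -0.5, -4.4]
grip_width: 0.0525
gripper_force: 65.4
```

```bash
python3 - <<'E'
from h import *
s,c=wcam('w2.png');snap('scene','s2.png')
b=load('s2.png')['color']
print(s['t'],s['ee_pos'],s['grip_width'],s['gripper_force'],s['ft_force'])
cv2.imwrite('pics/m2.png',np.hstack([cv2.resize(c['color'][150:384,60:460],(400,234)),cv2.resize(b[50:284,112:512],(400,234))])[:,:,::-1])
E
```

```text
7.15 [0.53446675 0.25708574 0.21753946] 0.0524562598501099 65.37781834602356 [-0.87343984 -0.49784406 -4.38765197]
```

View pics/m2.png

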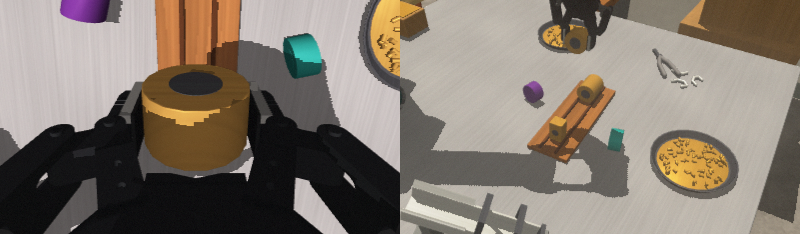

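The bush is held squarely, and the long bush and block are still in the rack. Next I'll work out the chute poses.

```bash
cat > tgt.py <<'E'
from h import *
from scipy.spatial.transform import Rotation as Ro
a=np.radians(23.8);O=np.array([.565,-.177,0]);C=np.array([[np.cos(a),-np.sin(a),0],[np.sin(a),np.cos(a),0],[0,0,1]])
t=np.arctan(.325);n=np.array([np.sin(t),0,np.cos(t)])
def pose(gap,x=-.075):
    R=C@np.c_[[0,1,0],[np.cos(t),0,-np.sin(t)],-n]
    p=O+C@(np.array([x,0,.075-.325*x])+(.027+gap-.018)*n); return R,p
def rel(R,p):
    s=sense();Rc=np.array(s['orientation']);d=Rc.T@(p-s['ee_pos']);w=Ro.from_matrix(Rc.T@R).as_rotvec(degrees=True)
    print('t',s['t'],'shift(u)',(d*10).round(3),'turn(u)',(w/120).round(4),'deg',w.round(1),'goal',p.round(4))
E
python3 -c "
from tgt import *
rel(*pose(.07));rel(*pose(.003))"
```

```text
t 7.25 shift(u) [-4.523 -0.435  0.433] turn(u) [ 0.1455 -0.0259 -0.1669] deg [ 17.5  -3.1 -20. ] goal [ 0.5187 -0.1974  0.1745]
t 7.25 shift(u) [-4.593 -0.625  1.071] turn(u) [ 0.1455 -0.0259 -0.1669] deg [ 17.5  -3.1 -20. ] goal [ 0.4998 -0.2058  0.1108]
```

>>> {"api": "servo_tool", "payload": {
  "commands": [
    [-0.4,0,0,0,0,0],
    [-0.9,0,0,0,0,0],
    [-1,0,0,0,0,0]
  ]
}}

```text
t: 7.62
ee_pos: [0.5407, 0.1551, 0.2174]
orientation: [[-0.06, 0.998, -0.005], [0.998, 0.06, -0.002], [-0.002, -0.005, -1.0]]
ft_force: [-0.2, 0.6, -3.8]
grip_width: 0.0523
gripper_force: 65.2
```

>>> {"api": "servo_tool", "payload": {
  "commands": [
    [-0.5,0,0,0,0,0],
    [-1,0,0,0,0,0],
    [-1,0,0,0,0,0]
  ]
}}

```text
t: 8.0
ee_pos: [0.5477, 0.0554, 0.2183]
orientation: [[-0.059, 0.998, -0.003], [0.998, 0.059, -0.001], [-0.001, -0.003, -1.0]]
ft_force: [0.6, 2.1, -4.7]
grip_width: 0.0521
gripper_force: 65.2
```

>>> {"api": "servo_tool", "payload": {
  "commands": [
    [-0.5,-0.1,0,0,0,0],
    [-1,-0.2,0,0,0,0],
    [-1,-0.2,0,0,0,0]
  ]
}}

```text
t: 8.38
ee_pos: [0.5338, -0.0447, 0.2188]
orientation: [[-0.059, 0.998, -0.003], [0.998, 0.059, -0.0], [0.0, -0.003, -1.0]]
ft_force: [0.5, 1.6, -3.8]
grip_width: 0.0524
gripper_force: 65.1
```

>>> {"api": "servo_tool", "payload": {
  "commands": [
    [-0.5,-0.1,0,0,0,0],
    [-1,-0.2,0,0,0,0],
    [-1,-0.2,0,0,0,0]
  ]
}}

```text
t: 8.75
ee_pos: [0.5208, -0.1453, 0.2192]
orientation: [[-0.06, 0.998, -0.001], [0.998, 0.06, 0.0], [0.0, -0.001, -1.0]]
ft_force: [0.4, 0.6, -3.9]
grip_width: 0.0523
gripper_force: 65.1
```

>>> {"api": "servo_tool", "payload": {
  "commands": [
    [-0.3,0,0,0.05,-0.009,-0.055],
    [-0.5,0,0,0.1,-0.018,-0.11],
    [-0.5,0,0,0.145,-0.026,-0.167],
    [-0.5,0,0.1,0.145,-0.026,-0.167],
    [-0.5,0,0.1,0.145,-0.026,-0.167],
    [-0.5,0,0.1,0.145,-0.026,-0.167]
  ]
}}

```text
t: 9.5
ee_pos: [0.5239, -0.1934, 0.2101]
orientation: [[-0.403, 0.873, -0.276], [0.915, 0.384, -0.122], [-0.0, -0.302, -0.953]]
ft_force: [0.3, 0.7, -3.4]
grip_width: 0.0521
gripper_force: 65.3
```

```bash
python3 -c "
from tgt import *
rel(*pose(.07));rel(*pose(.003))
s=sense();print(s['ee_pos'],s['gripper_force'],s['grip_width'])"
```

```text
t 9.5 shift(u) [-0.016  0.047  0.359] turn(u) [ 0.0038 -0.     -0.0003] deg [ 0.5 -0.  -0. ] goal [ 0.5187 -0.1974  0.1745]
t 9.5 shift(u) [-0.016  0.042  1.029] turn(u) [ 0.0038 -0.     -0.0003] deg [ 0.5 -0.  -0. ] goal [ 0.4998 -0.2058  0.1108]
[ 0.52386321 -0.19340463  0.21012768] 65.25888562202454 0.05210301612095031
```

>>> {"api": "servo_tool", "payload": {
  "commands": [
    [-0.016,0.042,0.4,0.004,0,0],
    [-0.016,0.042,0.7,0.004,0,0],
    [-0.016,0.042,0.75,0.004,0,0],
    [-0.016,0.042,0.75,0.004,0,0],
    [-0.016,0.042,0.75,0.004,0,0]
  ]
}}

```text
t: 10.12
ee_pos: [0.5095, -0.2033, 0.1395]
orientation: [[-0.404, 0.871, -0.28], [0.915, 0.383, -0.126], [-0.003, -0.307, -0.952]]
ft_force: [0.6, 1.1, -3.5]
grip_width: 0.0525
gripper_force: 65.1
```

```bash
python3 - <<'E'
from tgt import *
rel(*pose(.003))
s,c=wcam('w3.png');b=snap('scene','s3.png')['color']
cv2.imwrite('pics/m3.png',np.hstack([c['color'][84:384,56:456],cv2.resize(b[200:350,80:280],(400,300),interpolation=cv2.INTER_CUBIC)])[:,:,::-1])
E
```

```text
t 10.125 shift(u) [ 0.018 -0.006  0.303] turn(u) [ 0.0009  0.0013 -0.0004] deg [ 0.1  0.2 -0. ] goal [ 0.4998 -0.2058  0.1108]
```

View pics/m3.png

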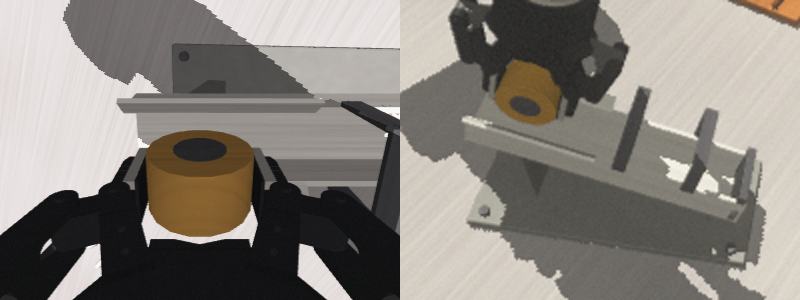

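The wrist and scene views show the bush over the upper channel, its axis across it, with the fingers parallel to the slope. Lowering it the last 30 mm now.

>>> {"api": "servo_tool", "payload": {
  "commands": [
    [0.015,0,0.12,0,0,0],
    [0.015,0,0.22,0,0,0],
    [0.015,0,0.29,0,0,0],
    [0.015,0,0.29,0,0,0],
    [0.015,0,0.29,0,0,0],
    [0.015,0,0.29,0,0,0]
  ]
}}

```text
t: 10.98
ee_pos: [0.4994, -0.2053, 0.1102]
orientation: [[-0.404, 0.87, -0.283], [0.915, 0.384, -0.126], [-0.001, -0.31, -0.951]]
ft_force: [0.4, 0.1, -3.1]
grip_width: 0.0525
gripper_force: 65.5
```

```bash
python3 - <<'E'
from tgt import *
rel(*pose(.003))
print(sense()['ft_force'])
E
```

```text
t 10.975 shift(u) [-0.006 -0.001 -0.006] turn(u) [-0.0003  0.0004  0.    ] deg [-0.  0.  0.] goal [ 0.4998 -0.2058  0.1108]
[ 0.3731265   0.06962303 -3.1345195 ]
```

>>> {"api": "servo_tool", "payload": {
  "commands": [
    [0,0,0,0,0,0],
    [0,0,0,0,0,0],
    [0,0,0,0,0,0],
    [0,0,0,0,0,0],
    [0,0,0,0,0,0],
    [0,0,0,0,0,0]
  ],
  "hand": 85
}}

```text
t: 11.72
ee_pos: [0.4998, -0.2053, 0.1103]
orientation: [[-0.404, 0.87, -0.282], [0.915, 0.384, -0.126], [-0.001, -0.309, -0.951]]
ft_force: [3.2, -0.1, -0.3]
grip_width: 0.0849
gripper_force: 1.3
```

>>> {"api": "servo_tool", "payload": {
  "commands": [
    [0,0,-0.6,0,0,0],
    [0,0,-1,0,0,0],
    [0,0,-1,0,0,0],
    [0,0,-1,0,0,0]
  ]
}}

```text
t: 12.22
ee_pos: [0.5265, -0.1925, 0.2042]
orientation: [[-0.404, 0.869, -0.285], [0.915, 0.384, -0.125], [0.001, -0.312, -0.95]]
ft_force: [0.4, 0.7, -0.0]
grip_width: 0.0849
gripper_force: 0.0
```

>>> {"api": "servo_tool", "payload": {
  "commands": [
    [0,-0.5,-0.3,0,0,0],
    [0,-0.8,-0.5,0,0,0],
    [0,-0.8,-0.5,0,0,0],
    [0,-0.8,-0.5,0,0,0],
    [0,-0.8,-0.5,0,0,0],
    [0,-0.8,-0.5,0,0,0],
    [0,-0.8,-0.5,0,0,0],
    [0,-0.8,-0.5,0,0,0]
  ]
}}

```text
t: 13.22
ee_pos: [0.4722, -0.217, 0.2771]
orientation: [[-0.404, 0.87, -0.284], [0.915, 0.384, -0.125], [-0.0, -0.31, -0.951]]
ft_force: [-0.6, -0.2, -0.1]
grip_width: 0.0847
gripper_force: 0.0
```

```bash
python3 - <<'E'
from tgt import *
b=snap('scene','s4.png');a=snap('top','t4.png')
g=O+C@np.array([.097,0,.072]);print(proj(a,g),proj(b,g))
cv2.imwrite('pics/m4.png',np.hstack([cv2.resize(a['color'][110:230,310:430],(400,400),interpolation=cv2.INTER_CUBIC),cv2.resize(b['color'][210:350,100:240+0],(400,400),interpolation=cv2.INTER_CUBIC) if 0 else cv2.resize(b['color'][200:350,120:270],(400,400),interpolation=cv2.INTER_CUBIC)])[:,:,::-1])
E
```

```text
[[353.28467975 139.19118853]] [[235.63708711 283.76359296]]
```

View pics/m4.png

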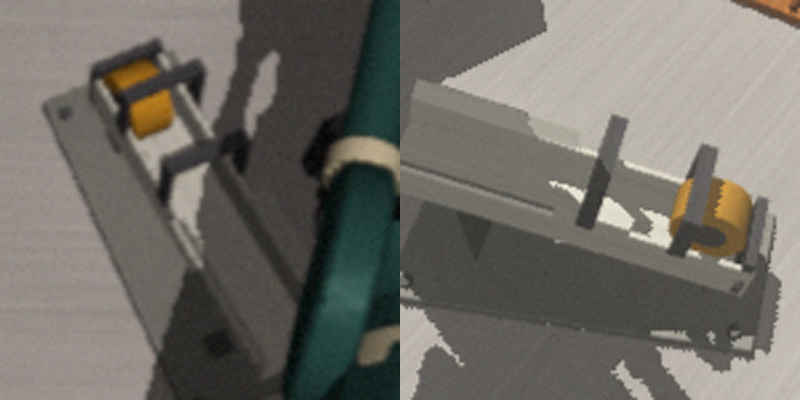

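Both views show the bush on edge against the stop under the second strap. It is at about (352,139) in the top view, against a predicted (353,139). The gripper is clear of the chute.

```bash
python3 -c "
from h import *
print(workorder.job_done())"
```

```text
the job is handed in; nothing more can be done
None
```

I released the short bush at the top of the chute; it rolled down by itself and rests on edge against the bottom stop. The long bush and block are still in the rack, and I handed the job in shortly after 13 s, with no verdict returned.

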